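Find the check valve with the loose ball and quarantine it

TASK

One of the three check valves on the steel rack has a steel ball that has come loose inside: find it by lifting valves clear of the rack and gently rocking them end for end, twice, about twenty degrees each way, to feel whether a ball rolls. Put any sound valve that you took back in its own place. Rock the faulty one too, even if the others are already ruled out, then push it carefully down, lying level, into the middle of the red spring clip until it is fully home, let go, and leave the other things on the bench alone.

Things in the scene. Friction and masses are not known exactly. Their poses are not given: they have to be found in the camera images.
- valve_a_center (a point): centre of a check valve: closed aluminium block 130 mm long (x), 50 wide (y), 50 high (z), a 14 mm hose stub 18 mm long on each end; x points to the blue-capped end. 0.46 to 0.59 kg. Grip across y at mid-length. All three look alike; any one may hold a loose 0.225 kg ball that rolls 40 mm either way from the middle along x as it is tipped
- valve_b_center (a point): centre of a second valve, same make. With the loose ball inside, the moment on the tool with the valve held level differs by about 0.11 N m according to which end was last down; in a sound valve by less than 0.03 N m; sound or not, they weigh alike
- valve_c_center (a point): centre of a third valve, same make and size as the others
- rack: fixed steel plate 150 x 400 x 12 mm, origin under its middle, with three cradles 120 mm apart along y; valves lie along its x. Each cradle: two saddles 14 mm wide, 48 mm either side of the middle, tops 30 mm above the origin, with low flared guides 3 mm off the valve's sides; between the saddles it is free for fingers down to the plate
- clip_seat (a point): middle of the rigid seat of the red clip, 30 mm above the bench; the valve lies on it along x, either way round. At x -48 and 48 a pair of orange sprung jaws, 16 mm long, flared, tops 42 mm above the seat; the valve pushes each 2 mm outward: 4 to 9 N of push at the flare, then 2 to 5 N all the way. Base plate 160 x 140 x 12 mm; free for fingers between the jaws
- bottle: glass bottle with blue cap, 70 mm across, 170 high, loose bystander; origin under its middle
- beaker: clear beaker 60 mm across, 75 high, loose bystander; origin under its middle
- filter: white disc filter 60 mm across, 40 high, loose bystander; origin under its middle
Things that resemble listed ones, but are neither listed nor needed, are in the scene too. What is shaped like the part that bears valve_a_center but pink is not meant.

How it is judged (in metres and radians):
On the way, in this order (a step that is already met when the one before it is completed fails the run):
1. the faulty valve is held clear of the rack with its blue end at least 11 degrees down (((distance between ball_center and valve_a_center below 0.065 m and height (world z) of valve_a_center above 0.083 m and angle between valve_a_center's own x axis and vertical above 1.7708 rad) or (distance between ball_center and valve_b_center below 0.065 m and height (world z) of valve_b_center above 0.083 m and angle between valve_b_center's own x axis and vertical above 1.7708 rad) or (distance between ball_center and valve_c_center below 0.065 m and height (world z) of valve_c_center above 0.083 m and angle between valve_c_center's own x axis and vertical above 1.7708 rad))), for 0.1 s.
2. then with its blue end at least 11 degrees up (((distance between ball_center and valve_a_center below 0.065 m and height (world z) of valve_a_center above 0.083 m and angle between valve_a_center's own x axis and vertical below 1.3708 rad) or (distance between ball_center and valve_b_center below 0.065 m and height (world z) of valve_b_center above 0.083 m and angle between valve_b_center's own x axis and vertical below 1.3708 rad) or (distance between ball_center and valve_c_center below 0.065 m and height (world z) of valve_c_center above 0.083 m and angle between valve_c_center's own x axis and vertical below 1.3708 rad))), for 0.1 s.
3. then once more with its blue end at least 11 degrees down (((distance between ball_center and valve_a_center below 0.065 m and height (world z) of valve_a_center above 0.083 m and angle between valve_a_center's own x axis and vertical above 1.7708 rad) or (distance between ball_center and valve_b_center below 0.065 m and height (world z) of valve_b_center above 0.083 m and angle between valve_b_center's own x axis and vertical above 1.7708 rad) or (distance between ball_center and valve_c_center below 0.065 m and height (world z) of valve_c_center above 0.083 m and angle between valve_c_center's own x axis and vertical above 1.7708 rad))), for 0.1 s.
At the end, for the whole second after the job is handed in: the valve with the loose ball lies released and at rest in the red clip, underside within 2 mm of the seat, within 10 mm of the middle along its length and 5 mm across, within 7 degrees of the clip's line; the two sound valves lie level and at rest within 12 mm of where they started (((distance between ball_center and valve_a_center below 0.065 m and (z of valve_a_center in the frame of clip_seat between 0.0222 and 0.0272 m and x of valve_a_center in the frame of clip_seat between -0.01 and 0.01 m and y of valve_a_center in the frame of clip_seat between -0.005 and 0.005 m and angle between the x axis of valve_a_center and the x axis of clip_seat, either way round below 0.12 rad and angle between valve_a_center's own z axis and vertical between -1 and 0.06 rad) and (distance of valve_b_center from where it was at the start of the episode below 0.012 m and angle between valve_b_center's own z axis and vertical below 0.06 rad) and (distance of valve_c_center from where it was at the start of the episode below 0.012 m and angle between valve_c_center's own z axis and vertical below 0.06 rad)) or (distance between ball_center and valve_b_center below 0.065 m and (z of valve_b_center in the frame of clip_seat between 0.0222 and 0.0272 m and x of valve_b_center in the frame of clip_seat between -0.01 and 0.01 m and y of valve_b_center in the frame of clip_seat between -0.005 and 0.005 m and angle between the x axis of valve_b_center and the x axis of clip_seat, either way round below 0.12 rad and angle between valve_b_center's own z axis and vertical between -1 and 0.06 rad) and (distance of valve_a_center from where it was at the start of the episode below 0.012 m and angle between valve_a_center's own z axis and vertical below 0.06 rad) and (distance of valve_c_center from where it was at the start of the episode below 0.012 m and angle between valve_c_center's own z axis and vertical below 0.06 rad)) or (distance between ball_center and valve_c_center below 0.065 m and (z of valve_c_center in the frame of clip_seat between 0.0222 and 0.0272 m and x of valve_c_center in the frame of clip_seat between -0.01 and 0.01 m and y of valve_c_center in the frame of clip_seat between -0.005 and 0.005 m and angle between the x axis of valve_c_center and the x axis of clip_seat, either way round below 0.12 rad and angle between valve_c_center's own z axis and vertical between -1 and 0.06 rad) and (distance of valve_a_center from where it was at the start of the episode below 0.012 m and angle between valve_a_center's own z axis and vertical below 0.06 rad) and (distance of valve_b_center from where it was at the start of the episode below 0.012 m and angle between valve_b_center's own z axis and vertical below 0.06 rad))) and linear speed of each of valve_a, valve_b, valve_c below 0.01 m/s); the robot touches nothing.
It fails at once if a valve is pressed into or against the clip with more than 60 N (contact force between any of valve_a, valve_b, valve_c and clip above 60 N).
It fails at once if a valve is pressed against the rack with more than 60 N (contact force between any of valve_a, valve_b, valve_c and rack above 60 N).
It fails at once if a valve is tipped more than 45 degrees ((angle between valve_a_center's own x axis and vertical below 0.7858 rad or angle between valve_a_center's own x axis and vertical above 2.3558 rad) or (angle between valve_b_center's own x axis and vertical below 0.7858 rad or angle between valve_b_center's own x axis and vertical above 2.3558 rad) or (angle between valve_c_center's own x axis and vertical below 0.7858 rad or angle between valve_c_center's own x axis and vertical above 2.3558 rad)).
It fails at once if a valve is swung faster than 5 rad/s (angular speed of any of valve_a, valve_b, valve_c above 5 rad/s).
It fails at once if the bottle, beaker or filter is moved by more than 20 mm (distance of any of bottle, beaker, filter from where it was at the start of the episode above 0.02 m).
It also fails if it takes over 72 s, if anything falls off the work surface, if the arm or the gripper's body presses on something with over 40 N, if the wrist force passes 120 N, or if a joint passes its speed limit or range.

ROBOT

A 6-joint arm with a two-finger parallel gripper is mounted at the origin on the work surface. World frame = base frame: x ahead of the robot, y to its left, z up, the work surface at z = 0. Lengths are in m, angles in degrees, forces in N, time in s.
With the tool pointing down it reaches from about 0.4 to 0.825 m from the base axis. Payload 7 kg.
Tool frame: the origin (TCP) lies midway between the tips of the shut fingers; the grasp point (between the pads) lies 19 mm behind it; z points along the fingers, y is the direction in which the jaws open and shut (so a half turn about z gives the same grasp; the last joint's range is limited). The gripper opens to 88 mm and grips with 3 to 60 N. Pads are 19 mm wide; open, the fingers measure 130 mm over their backs; the gripper's body (78 mm by 193 mm) begins 47 mm behind the grasp point.
Start: joints at [-50.701, 20.546, 0.682, 0, -70.136, -16.507], TCP at [0.261, -0.622, 0.195] pointing down, gripper open.
Joint ranges: [-176.03, 176.03], [-82.01, 121.73], [-58.28, 71.71], [-173.87, 95.51], [-174.79, -0.11], [-173.66, 173.66]. Speed limits (degrees/s): [136.94, 136.94, 172.46, 180, 180, 180].

INTERFACE

Orientations are given as [roll, pitch, yaw] about the fixed x, y, z axes, in that order (R = Rz(yaw) Ry(pitch) Rx(roll)).
In Python, from plant import r gives the robot as it stands.
- The arm moves only by the tool carry_out, never from a script. Its argument "motion" is one flat list of numbers, 7 for each row, row after row: the turn, a rotation vector about the tool's x, y, z in degrees, then the shift along the tool's x, y, z in cm, then the finger opening in cm, from 0 to 8.76. A call has 1 to 20 rows; each row shifts and turns the commanded pose from where the row before left it, along the tool's axes as they then stand; what a row does not reach is not made up. A row lasts 1/12 s, in which the tool goes at most 41.7 mm and 7.16 degrees, less where a joint would pass 70% of its speed; a pose out of reach is approached as far as the arm can. A call is refused whole if a number of a shift passes 4.17 or a number of a turn 7.16, either way. A call with a gripper value outside its range is refused whole. The fingers move at their own pace and stop on an object; "grip_force" is the grip in N (left out, the last holds). Time passes only in rows, so rows that do not move let the fingers close. It gives the time, the measured TCP pose, the force and the opening at its end, in the units of the state.
- r.get_state(): the state, without advancing time (a new reading comes with each control period).
- r.capture(name): name is "side" or "top"; returns a dict with "pixels" (384x512x3 uint8, red, green, blue), "K" (3x3 intrinsics, pixels), "R" (3x3) and "t" (3): a world point X has camera coordinates R X + t. Camera axes: x right, y down, z forward; pixel columns grow to the right and rows downward; lengths in m; the calibration is good to about 2 mm. A picture is of the moment at which its call begins. There is no depth.
- r.close_job(): hands the job in, once; it reports no verdict.
The state is a dict: "time_s": time; "joints": joint angles; "qd": joint speeds; "joint_torque": joint torques, N m; "tcp_pos": TCP position; "eef_rot": TCP orientation; "contact_force": force on the tool from outside, world axes, zero at the start; "moment": the same for the moment, N m; "gripper_width": finger opening in m.
Only numpy, scipy, OpenCV 4.12 (cv2) and the standard library are available. Lean on these libraries where they do the work, as an engineer would, in place of code of your own. Each camera call takes 0.05 s, during which the arm holds its last target. There are 200 camera calls.

## Working session

There is one attempt and no reset: what is moved stays moved. The work goes in short steps, Python scripts to look and compute and a tool call to move; the robot and the scene stay as the last step left them, time stands still between calls to the robot, and variables do not carry over. Pictures are saved under pics/ and viewed, about 8 in all and at most 12, crops included, and the job is handed in when it is done.

Besides the shell and the picture viewer there is one more tool, called after "Request:" as name(argument=value, ...), one argument or row to a line, values as JSON. carry_out: Moves the arm, as the interface text tells. Its arguments: {"type":"object","properties":{"motion":{"type":"array"},"grip_force":{"type":"number"}},"required":["motion"]}

```bash
mkdir -p pics; ls; python3 - <<'E'
from plant import r
import cv2
print(r.get_state())
for n in("top","side"):
    c=r.capture(n);cv2.imwrite(f"pics/{n}0.png",c["pixels"][:,:,::-1]);print(n,c["K"],c["R"],c["t"])
E
```

```text
pics
{'time_s': 0.0, 'joints': array([-5.07000678e+01,  2.05919626e+01,  6.32433118e-01, -2.09155825e-02,
       -7.01367624e+01, -1.65065232e+01]), 'qd': array([-0.06830664, -0.01259925, -0.01092908, -0.00231619,  0.01374235,
       -0.01094482]), 'joint_torque': array([ 1.50246509e-03, -5.82718742e+01,  2.93056619e+01,  6.99717075e+00,
        6.89963999e-03, -1.65563106e-04]), 'tcp_pos': array([ 0.26124886, -0.62178241,  0.19430411]), 'eef_rot': array([ 1.79902090e+02, -8.51016355e-03, -1.57213707e+02]), 'contact_force': array([-0.55886004, -0.42542406,  0.22561063]), 'moment': array([ 0.02472516, -0.00878499, -0.03304636]), 'gripper_width': 0.08750829133905853}
top [[411.44519762   0.         257.5865238 ]
 [  0.         411.44519762 191.71735261]
 [  0.           0.           1.        ]] [[-0.02567894 -0.99966786  0.00218039]
 [-0.98177403  0.02480832 -0.18842584]
 [ 0.18830917 -0.00697923 -0.982085  ]] [-0.10700469  0.5461715   0.98142612]
side [[476.03510012   0.         250.71574536]
 [  0.         476.03510012 196.89841455]
 [  0.           0.           1.        ]] [[-0.92708975 -0.37425031  0.02100733]
 [-0.26578451  0.61681235 -0.74087861]
 [ 0.26431647 -0.69244439 -0.67131034]] [0.44548181 0.26484552 1.07945676]
```

View pics/top0.png

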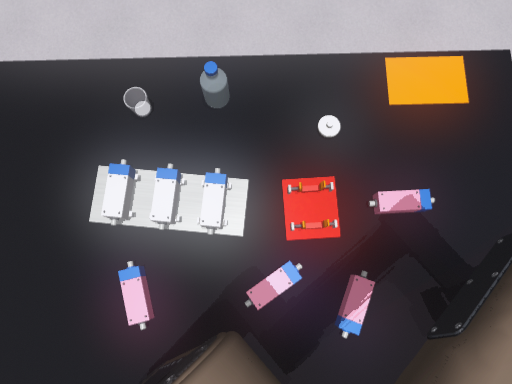

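View pics/side0.png

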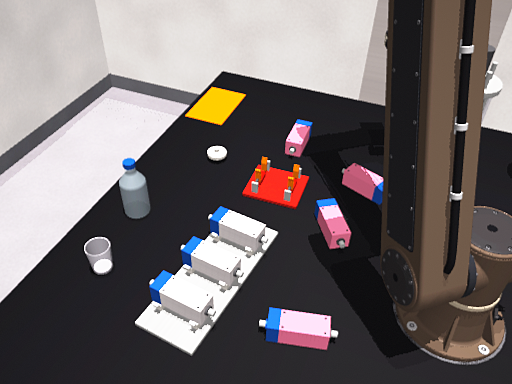

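The top view shows three white valves on the rack at about (117,192), (165,195) and (213,200), with their blue ends facing +x. The red clip is at (311,208), with its jaws at the upper and lower ends. The side view shows the same layout, with the rack around (215,270) and the clip at (277,185). Next I'll zoom in on both for corner points.

```bash
python3 - <<'E'
import cv2
a=cv2.imread("pics/top0.png")[150:250,85:350];cv2.imwrite("pics/t1.png",cv2.resize(a,None,fx=3,fy=3,interpolation=cv2.INTER_CUBIC))
a=cv2.imread("pics/side0.png")[145:350,130:320];cv2.imwrite("pics/s1.png",cv2.resize(a,None,fx=2.9,fy=2.9,interpolation=cv2.INTER_CUBIC))
E
```

```text
(no output)
```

View pics/t1.png

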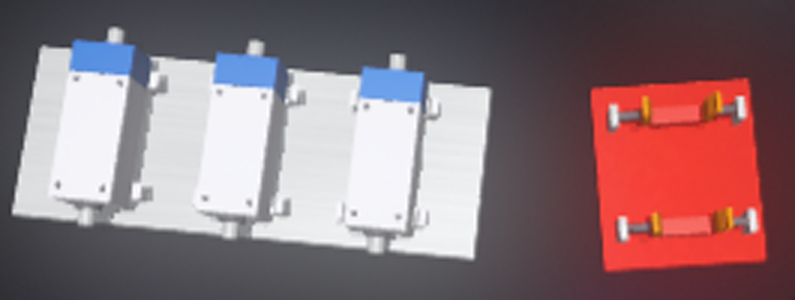

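View pics/s1.png

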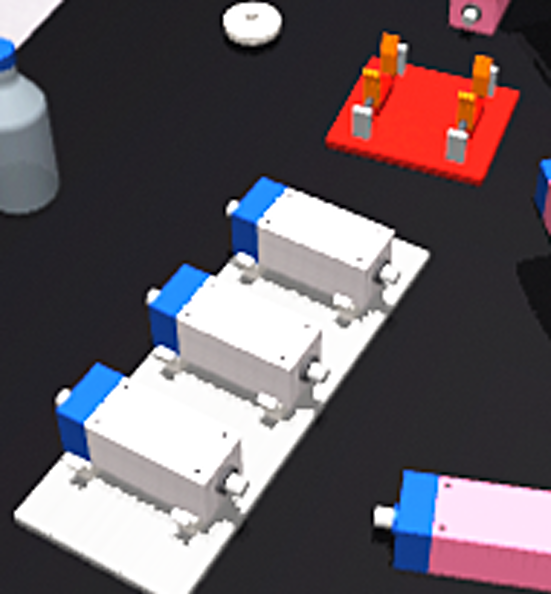

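```bash
cat > h.py <<'E'
import numpy as np,cv2
from plant import r
def cam(n):
    c=r.capture(n);return c
def ray(c,p):
    d=c["R"].T@np.linalg.inv(c["K"])@np.array([p[0],p[1],1.]);return -c["R"].T@c["t"],d/np.linalg.norm(d)
def plane(c,p,z):
    o,d=ray(c,p);return o+d*(z-o[2])/d[2]
def tri(ca,p,cb,q):
    o1,d1=ray(ca,p);o2,d2=ray(cb,q)
    s=np.linalg.lstsq(np.c_[d1,-d2],o2-o1,rcond=None)[0]
    a=o1+s[0]*d1;b=o2+s[1]*d2;return (a+b)/2,np.linalg.norm(a-b)
E
python3 - <<'E'
from h import *
np.set_printoptions(precision=4,suppress=True)
T=cam("top");S=cam("side")
ft=lambda p:((p[0]+.5)/3-.5+85,(p[1]+.5)/3-.5+150)
fs=lambda p:((p[0]+.5)/2.9-.5+130,(p[1]+.5)/2.9-.5+145)
D={"V1":([(75,40),(134,43),(110,202),(51,198)],[(57,405),(97,363),(243,436),(212,480)]),
"V2":([(218,53),(279,57),(253,216),(196,211)],[(149,305),(185,265),(322,330),(293,368)]),
"V3":([(361,67),(424,72),(409,234),(347,228)],[(232,213),(265,178),(395,230),(365,265)]),
"clip":([(591,89),(765,259),(605,270)],[(327,143),(520,92),(480,183)])}
for k,(a,b) in D.items():
    R=[tri(T,ft(p),S,fs(q)) for p,q in zip(a,b)]
    P=np.array([x[0] for x in R]);print(k,"gap",[round(x[1],4) for x in R]);print(P)
    if k!="clip":
        e=P[0]+P[1]-P[2]-P[3];print(" mean",P.mean(0),"yaw",np.degrees(np.arctan2(e[1],e[0])),"L",np.linalg.norm(e)/2)
        Q=np.array([plane(T,ft(p),.08) for p in a]);e=Q[0]+Q[1]-Q[2]-Q[3]
        print(" top@.08",Q.mean(0),np.degrees(np.arctan2(e[1],e[0])),np.linalg.norm(e)/2,np.linalg.norm(Q[0]-Q[1]),np.linalg.norm(Q[2]-Q[3]))
for nm,c in(("top",T),("side",S)):
    h=cv2.cvtColor(c["pixels"],cv2.COLOR_RGB2HSV)
    m=((h[...,0]<6)|(h[...,0]>174))&(h[...,1]>190)&(h[...,2]>100)
    m=m.astype(np.uint8)
    cs,_=cv2.findContours(cv2.morphologyEx(m,cv2.MORPH_CLOSE,np.ones((5,5))),0,2)
    c0=max(cs,key=cv2.contourArea);hull=cv2.convexHull(c0)
    q=cv2.approxPolyDP(hull,4,True)[:,0].astype(float)
    P=np.array([plane(c,p,.012) for p in q]);print(nm,"clip quad",q.tolist(),cv2.contourArea(c0));print(P,P.mean(0),np.linalg.norm(P-np.roll(P,-1,0),axis=1))
rk=np.array([plane(T,ft(p),.012) for p in [(41,46),(491,88),(474,259),(13,215)]])
print("rack",rk,rk.mean(0),np.linalg.norm(rk-np.roll(rk,-1,0),axis=1))
E
```

```text
V1 gap [np.float64(0.0006), np.float64(0.0022), np.float64(0.0016), np.float64(0.0029)]
[[0.6186 0.2418 0.0842]
 [0.6142 0.1939 0.0812]
 [0.4836 0.2099 0.0782]
 [0.4867 0.2556 0.0828]]
 mean [0.5508 0.2253 0.0816] yaw -6.464628060968189 L 0.1321274609255693
 top@.08 [0.552  0.2261 0.08  ] -6.242180477659461 0.1320062230717856 0.0488314658050764 0.0477443239096314
V2 gap [np.float64(0.0003), np.float64(0.0019), np.float64(0.0013), np.float64(0.0013)]
[[0.6054 0.1253 0.0796]
 [0.6    0.0749 0.0792]
 [0.4694 0.0946 0.0786]
 [0.4743 0.1399 0.0809]]
 mean [0.5373 0.1087 0.0796] yaw -7.455852663059861 L 0.13196182753281233
 top@.08 [0.5378 0.1087 0.08  ] -7.5084651877268085 0.13176366937407819 0.05042426884627967 0.046096749469549586
V3 gap [np.float64(0.0015), np.float64(0.0033), np.float64(0.0022), np.float64(0.0041)]
[[ 0.5895  0.0072  0.0816]
 [ 0.5834 -0.0445  0.0804]
 [ 0.4533 -0.0303  0.0797]
 [ 0.4601  0.0192  0.082 ]]
 mean [ 0.5216 -0.0121  0.0809] yaw -5.748120512214016 L 0.1303687622916588
 top@.08 [ 0.5216 -0.012   0.08  ] -5.368265133767211 0.13319409143125632 0.0519771877946
[... 246 characters left out ...]
, 221.0], [282.0, 181.0]] 2828.5
[[ 0.5853 -0.3205  0.012 ]
 [ 0.4303 -0.3265  0.012 ]
 [ 0.4305 -0.2189  0.012 ]
 [ 0.4722 -0.1975  0.012 ]
 [ 0.578  -0.186   0.012 ]] [ 0.4993 -0.2499  0.012 ] [0.1551 0.1076 0.0468 0.1064 0.1347]
side clip quad [[242.0, 192.0], [254.0, 171.0], [270.0, 167.0], [308.0, 176.0], [295.0, 208.0]] 1352.0
[[ 0.5828 -0.1864  0.012 ]
 [ 0.5864 -0.288   0.012 ]
 [ 0.5491 -0.3252  0.012 ]
 [ 0.4305 -0.3301  0.012 ]
 [ 0.4232 -0.1831  0.012 ]] [ 0.5144 -0.2626  0.012 ] [0.1017 0.0527 0.1186 0.1472 0.1596]
rack [[ 0.6334  0.2975  0.012 ]
 [ 0.5856 -0.0977  0.012 ]
 [ 0.4366 -0.0801  0.012 ]
 [ 0.4843  0.3145  0.012 ]] [0.535  0.1085 0.012 ] [0.3982 0.15   0.3974 0.15  ]
```

```bash
python3 - <<'E'
from h import *
np.set_printoptions(precision=4,suppress=True)
T=cam("top")
ft=lambda p:((p[0]+.5)/3-.5+85,(p[1]+.5)/3-.5+150)
P=np.array([plane(T,ft(p),.012) for p in [(591,89),(748,79),(765,259),(605,270)]])
e=P[0]+P[1]-P[2]-P[3];print(P,P.mean(0),np.degrees(np.arctan2(e[1],e[0])),np.linalg.norm(P-np.roll(P,-1,0),axis=1))
a,b=[plane(T,ft(p),.03) for p in [(676,113.5),(686,225.5)]];d=a-b;print("seats",a,b,(a+b)/2,np.degrees(np.arctan2(d[1],d[0])),np.linalg.norm(d))
# red mask line fits
h=cv2.cvtColor(T["pixels"],cv2.COLOR_RGB2HSV);m=(((h[...,0]<7)|(h[...,0]>172))&(h[...,1]>120)&(h[...,2]>60)).astype(np.uint8)
for n,c in (("top",T),("side",cam("side"))):
    h=cv2.cvtColor(c["pixels"],cv2.COLOR_RGB2HSV);m=(((h[...,0]<7)|(h[...,0]>174))&(h[...,1]>150)&(h[...,2]>110)).astype(np.uint8)
    cs,_=cv2.findContours(cv2.morphologyEx(m,cv2.MORPH_CLOSE,np.ones((5,5))),0,2);c0=max(cs,key=cv2.contourArea)
    W=np.array([plane(c,p,.012)[:2] for p in c0[:,0].astype(float)]).astype(np.float32)
    print(n,cv2.minAreaRect(W),cv2.contourArea(c0),c0[:,0].min(0),c0[:,0].max(0))
E
```

```text
[[ 0.5825 -0.1852  0.012 ]
 [ 0.588  -0.3232  0.012 ]
 [ 0.4303 -0.3282  0.012 ]
 [ 0.4244 -0.1914  0.012 ]] [ 0.5063 -0.257   0.012 ] 2.0083561265243906 [0.1381 0.1578 0.137  0.1581]
seats [ 0.5551 -0.2561  0.03  ] [ 0.4587 -0.2597  0.03  ] [ 0.5069 -0.2579  0.03  ] 2.16368245436811 0.09648302597444369
top ((0.5057000517845154, -0.2575969398021698), (0.1616775244474411, 0.1412583440542221), 2.2167868614196777) 3251.0 [282 176] [340 240]
side ((0.5049330592155457, -0.2536645233631134), (0.1620248705148697, 0.15056182444095612), 2.080127716064453) 1380.5 [242 167] [308 208]
```

Request:
carry_out(
  motion=[0,0,5.94,0,0,0,8.7,0,0,5.94,0,0,0,8.7,0,0,5.94,0,0,0,8.7,0,0,5.94,0,0,0,8.7,0,0,5.94,0,0,0,8.7],
  grip_force=55,
)

```text
time_s: 0.72
tcp_pos: [0.2614, -0.6222, 0.1952]
eef_rot: [180.0, -0.0, 172.8]
contact_force: [-0.1, -0.5, 0.2]
gripper_width: 0.0869
```

Request:
carry_out(
  motion=[0,0,0,-1.09,3.75,0,8.7,0,0,0,-1.09,3.75,0,8.7,0,0,0,-1.09,3.75,0,8.7,0,0,0,-1.09,3.75,0,8.7,0,0,0,-1.09,3.75,0,8.7,0,0,0,-1.09,3.75,0,8.7,0,0,0,-1.09,3.75,0,8.7,0,0,0,-1.09,3.75,0,8.7,0,0,0,-1.09,3.75,0,8.7,0,0,0,-1.09,3.75,0,8.7,0,0,0,-1.09,3.75,0,8.7,0,0,0,-1.09,3.75,0,8.7,0,0,0,-1.09,3.75,0,8.7,0,0,0,-1.09,3.75,0,8.7,0,0,0,-1.09,3.75,0,8.7,0,0,0,-1.09,3.75,0,8.7,0,0,0,-1.09,3.75,0,8.7,0,0,0,0,0,0,8.7,0,0,0,0,0,0,8.7],
)

```text
time_s: 2.3
tcp_pos: [0.5225, -0.0098, 0.195]
eef_rot: [-180.0, -0.0, 173.3]
contact_force: [-0.6, -0.3, -0.6]
gripper_width: 0.0875
```

Request:
carry_out(
  motion=[0,0,0,0.1,-0.15,3.5,8.7,0,0,0,0,0,3.5,8.7,0,0,0,0,0,3.5,8.7,0,0,0,0,0,3.0,8.7,0,0,0,0,0,1.6,8.7,0,0,0,0,0,0.8,8.7,0,0,0,0,0,0,8.7,0,0,0,0,0,0,6.5],
  grip_force=20,
)

```text
time_s: 2.97
tcp_pos: [0.5213, -0.0136, 0.0369]
eef_rot: [-180.0, 0.0, 173.1]
contact_force: [0.0, -0.0, 0.1]
gripper_width: 0.0838
```

```bash
python3 - <<'E'
from h import *
a=cam("top")["pixels"][:,:,::-1][120:280,60:360];b=cam("side")["pixels"][:,:,::-1][120:320,130:330]
a=cv2.resize(a,None,fx=1.6,fy=1.6);b=cv2.resize(b,(320,320));a=cv2.copyMakeBorder(a,0,320-a.shape[0],0,0,0)
cv2.imwrite("pics/p5.png",np.hstack([a[:, :480],b]))
s=r.get_state();print(s["tcp_pos"],s["eef_rot"],s["contact_force"],s["joints"],s["gripper_width"])
E
```

```text
[ 0.52199232 -0.01307374  0.03774707] [1.79949788e+02 1.31204849e-01 1.73082402e+02] [ 0.05141095 -0.269844   -0.37964215] [ 2.01284935e+01  1.54759217e+01 -3.01808700e+01  2.14263908e-02
 -4.42035221e+01 -1.17061376e+02] 0.07737628492853062
```

View pics/p5.png

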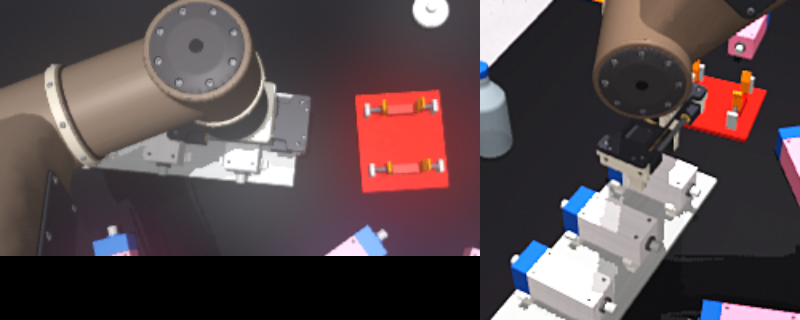

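The side view shows the fingers straddling valve 3 at (660,165), but about 2 mm too far toward −y. I'll correct that and close.

Request:
carry_out(
  motion=[0,0,0,0,0.17,0,6.0,0,0,0,0,0,0,5.6,0,0,0,0,0,0,5.3,0,0,0,0,0,0,4.6,0,0,0,0,0,0,4.6,0,0,0,0,0,0,4.6],
  grip_force=20,
)

```text
time_s: 3.57
tcp_pos: [0.5214, -0.0112, 0.0367]
eef_rot: [180.0, 0.0, 173.1]
contact_force: [-2.1, 2.0, 4.4]
gripper_width: 0.0497
```

Request:
carry_out(
  motion=[0,0,0,0,0,0,4.6,0,0,0,0,0,0,4.6],
  grip_force=50,
)

```text
time_s: 3.73
tcp_pos: [0.5214, -0.0111, 0.0367]
eef_rot: [180.0, 0.0, 173.1]
contact_force: [-1.3, 2.7, 5.7]
gripper_width: 0.0494
```

Request:
carry_out(
  motion=[0,0,0,0,0,-1,4.6,0,0,0,0,0,-2.5,4.6,0,0,0,0,0,-3,4.6,0,0,0,0,0,-2.5,4.6,0,4,0,0,0,0,4.6,0,4,0,0,0,0,4.6,0,4,0,0,0,0,4.6,0,4,0,0,0,0,4.6,0,4,0,0,0,0,4.6,0,0,0,0,0,0,4.6,0,0,0,0,0,0,4.6,0,0,0,0,0,0,4.6,0,-4,0,0,0,0,4.6,0,-4,0,0,0,0,4.6,0,-4,0,0,0,0,4.6,0,-4,0,0,0,0,4.6,0,-4,0,0,0,0,4.6,0,0,0,0,0,0,4.6,0,0,0,0,0,0,4.6],
)

```text
time_s: 5.32
tcp_pos: [0.5191, -0.0113, 0.1276]
eef_rot: [180.0, 0.1, 173.2]
contact_force: [0.8, -0.3, -4.7]
gripper_width: 0.0499
```

```bash
cat >> h.py <<'E'
def mom(k=5):
    M=[];F=[]
    for _ in range(k):
        r.capture("top");s=r.get_state();M.append(s["moment"]);F.append(s["contact_force"])
    R=cv2.Rodrigues(np.zeros(3))[0]
    y=np.radians(s["eef_rot"][2]);ty=np.array([np.sin(y),-np.cos(y),0])
    M=np.array(M);print("t",s["time_s"],"M",M.mean(0).round(4),"sd",M.std(0).round(4),"M.ty",(M@ty).mean().round(4),"F",np.mean(F,0).round(2),"rot",s["eef_rot"].round(2),"p",s["tcp_pos"].round(4),"w",round(s["gripper_width"],4))
E
python3 -c "from h import *;mom()"
```

```text
t 5.5667 M [0.0053 0.0198 0.0046] sd [0.0345 0.0202 0.0324] M.ty 0.0203 F [ 0.31 -0.34 -4.61] rot [ 1.8000e+02 -2.0000e-02  1.7308e+02] p [ 0.5216 -0.0113  0.1263] w 0.0493
```

Request:
carry_out(
  motion=[0,-4,0,0,0,0,4.6,0,-4,0,0,0,0,4.6,0,-4,0,0,0,0,4.6,0,-4,0,0,0,0,4.6,0,-4,0,0,0,0,4.6,0,0,0,0,0,0,4.6,0,0,0,0,0,0,4.6,0,0,0,0,0,0,4.6,0,4,0,0,0,0,4.6,0,4,0,0,0,0,4.6,0,4,0,0,0,0,4.6,0,4,0,0,0,0,4.6,0,4,0,0,0,0,4.6,0,0,0,0,0,0,4.6,0,0,0,0,0,0,4.6],
)

```text
time_s: 6.82
tcp_pos: [0.5238, -0.011, 0.1258]
eef_rot: [180.0, 0.0, 173.0]
contact_force: [-0.2, 0.1, -5.3]
gripper_width: 0.0493
```

```bash
python3 -c "from h import *;mom()"
```

```text
t 7.0667 M [-0.0614 -0.0457 -0.0015] sd [0.0112 0.0414 0.0315] M.ty -0.0527 F [-0.37 -0.19 -5.01] rot [1.7999e+02 3.0000e-02 1.7311e+02] p [ 0.5207 -0.0113  0.1264] w 0.0493
```

The moment differs by 0.073 N m, with noise around 0.02, so it doesn't settle it. I'll do the second rock and take more samples.

Request:
carry_out(
  motion=[0,4,0,0,0,0,4.6,0,4,0,0,0,0,4.6,0,4,0,0,0,0,4.6,0,4,0,0,0,0,4.6,0,4,0,0,0,0,4.6,0,0,0,0,0,0,4.6,0,0,0,0,0,0,4.6,0,0,0,0,0,0,4.6,0,-4,0,0,0,0,4.6,0,-4,0,0,0,0,4.6,0,-4,0,0,0,0,4.6,0,-4,0,0,0,0,4.6,0,-4,0,0,0,0,4.6,0,0,0,0,0,0,4.6,0,0,0,0,0,0,4.6],
)

```text
time_s: 8.32
tcp_pos: [0.5193, -0.0112, 0.1278]
eef_rot: [179.9, 0.1, 173.2]
contact_force: [0.2, -0.1, -4.9]
gripper_width: 0.0493
```

```bash
python3 -c "from h import *;mom(14)"
```

```text
t 9.0167 M [-0.0234  0.0207  0.0017] sd [0.0249 0.0252 0.0296] M.ty 0.0178 F [ 0.2  -0.09 -4.95] rot [-1.7999e+02 -2.0000e-02  1.7308e+02] p [ 0.5211 -0.0114  0.1261] w 0.0493
```

Request:
carry_out(
  motion=[0,-4,0,0,0,0,4.6,0,-4,0,0,0,0,4.6,0,-4,0,0,0,0,4.6,0,-4,0,0,0,0,4.6,0,-4,0,0,0,0,4.6,0,0,0,0,0,0,4.6,0,0,0,0,0,0,4.6,0,0,0,0,0,0,4.6,0,4,0,0,0,0,4.6,0,4,0,0,0,0,4.6,0,4,0,0,0,0,4.6,0,4,0,0,0,0,4.6,0,4,0,0,0,0,4.6,0,0,0,0,0,0,4.6,0,0,0,0,0,0,4.6],
)

```text
time_s: 10.27
tcp_pos: [0.5239, -0.0108, 0.1261]
eef_rot: [179.9, 0.1, 173.0]
contact_force: [-0.1, -0.1, -5.7]
gripper_width: 0.0496
```

```bash
python3 -c "from h import *;mom(14)"
```

```text
t 10.9667 M [-0.0382 -0.0438  0.0057] sd [0.0219 0.0424 0.0233] M.ty -0.0481 F [ 0.03  0.09 -5.05] rot [1.7999e+02 1.0000e-02 1.7310e+02] p [ 0.5211 -0.0113  0.1264] w 0.0495
```

```bash
python3 -c "from h import *;mom(14)"
```

```text
t 11.6667 M [-0.0264 -0.0615  0.0024] sd [0.025  0.025  0.0266] M.ty -0.0643 F [-0.04  0.11 -4.76] rot [-180.     -0.    173.09] p [ 0.5211 -0.0114  0.1262] w 0.0499
```

Request:
carry_out(
  motion=[0,4,0,0,0,0,4.6,0,4,0,0,0,0,4.6,0,4,0,0,0,0,4.6,0,4,0,0,0,0,4.6,0,4,0,0,0,0,4.6,0,0,0,0,0,0,4.6,0,0,0,0,0,0,4.6,0,0,0,0,0,0,4.6,0,-4,0,0,0,0,4.6,0,-4,0,0,0,0,4.6,0,-4,0,0,0,0,4.6,0,-4,0,0,0,0,4.6,0,-4,0,0,0,0,4.6,0,0,0,0,0,0,4.6,0,0,0,0,0,0,4.6,0,0,0,0,0,0,4.6,0,0,0,0,0,0,4.6,0,0,0,0,0,0,4.6,0,0,0,0,0,0,4.6,0,0,0,0,0,0,4.6],
)

```text
time_s: 13.33
tcp_pos: [0.5214, -0.0115, 0.1258]
eef_rot: [-180.0, -0.0, 173.1]
contact_force: [0.2, 0.0, -5.0]
gripper_width: 0.0493
```

```bash
python3 -c "from h import *;mom(14)"
```

```text
t 14.0333 M [-0.0332  0.0383  0.0078] sd [0.017  0.0229 0.0238] M.ty 0.0341 F [ 0.04 -0.02 -4.89] rot [180.     0.   173.09] p [ 0.5211 -0.0114  0.1263] w 0.0496
```

Once settled, the difference is 0.098 ± 0.009 N m, so valve 3 holds the ball. Before moving on, I'll check that the rock really reaches its angle.

Request:
carry_out(
  motion=[0,4,0,0,0,0,4.6,0,4,0,0,0,0,4.6,0,4,0,0,0,0,4.6,0,4,0,0,0,0,4.6,0,4,0,0,0,0,4.6,0,0,0,0,0,0,4.6],
)

```text
time_s: 14.53
tcp_pos: [0.5226, -0.0116, 0.1241]
eef_rot: [-179.9, -20.3, 173.0]
contact_force: [0.9, 0.3, -6.0]
gripper_width: 0.0492
```

```bash
python3 - <<'E'
from h import *
a=cam("side")["pixels"][:,:,::-1][60:340,150:400];cv2.imwrite("pics/p6.png",cv2.resize(a,None,fx=2,fy=2,interpolation=cv2.INTER_CUBIC))
s=r.get_state();print(s["eef_rot"],s["tcp_pos"],s["joints"])
E
```

```text
[-179.95616434  -20.12725466  173.01128583] [ 0.52222933 -0.01158915  0.12429743] [  14.22896651   23.38942356   -5.10339097   -7.21308123  -80.45943557
 -108.82424194]
```

View pics/p6.png

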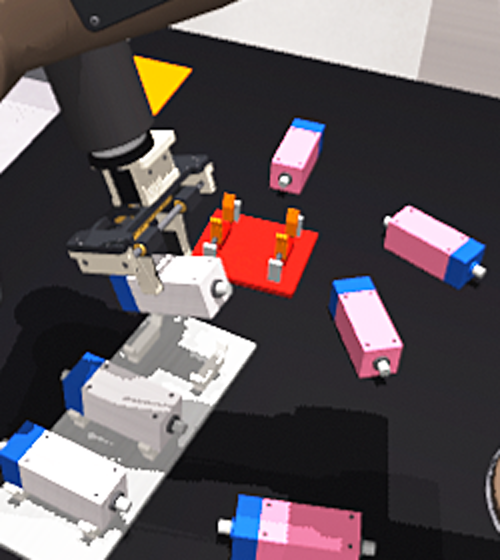

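The valve is held by the pads at about (150,275), well clear of the rack, with its blue end 20° down. I'll level it and carry it over to the clip.

Request:
carry_out(
  motion=[0,-4,0,0,0,0,4.6,0,-4,0,0,0,0,4.6,0,-4,0,0,0,0,4.6,0,-4,0,0,0,0,4.6,0,-4,0,0,0,0,4.6,0,0,-4.5,0,0,0,4.6,0,0,-4.5,0,0,0,4.6,0,0,0,0.34,-3.51,0,4.6,0,0,0,0.34,-3.51,0,4.6,0,0,0,0.34,-3.51,0,4.6,0,0,0,0.34,-3.51,0,4.6,0,0,0,0.34,-3.51,0,4.6,0,0,0,0.34,-3.51,0,4.6,0,0,0,0.34,-3.51,0,4.6,0,0,0,0,0,0,4.6,0,0,0,0,0,0,4.6,0,0,0,0,0,0,4.6,0,0,0,0,0,0,4.6],
)

```text
time_s: 16.08
tcp_pos: [0.5061, -0.257, 0.1265]
eef_rot: [-180.0, 0.0, -177.9]
contact_force: [0.4, -0.1, -5.5]
gripper_width: 0.0495
```

```bash
python3 - <<'E'
from h import *
a=cam("top")["pixels"][:,:,::-1][120:290,200:400];b=cam("side")["pixels"][:,:,::-1][90:240,190:350]
cv2.imwrite("pics/p7.png",np.hstack([cv2.resize(a,(400,340),interpolation=cv2.INTER_CUBIC),cv2.resize(b,(363,340),interpolation=cv2.INTER_CUBIC)]))
s=r.get_state();print(s["eef_rot"],s["tcp_pos"],s["contact_force"],s["joints"],s["gripper_width"])
E
```

```text
[-1.79995339e+02  4.15545024e-02 -1.77818625e+02] [ 0.50648912 -0.25675542  0.12659349] [-0.15281992  0.63077893 -4.4352843 ] [-7.14278241e+00  1.36662598e+01 -1.85899569e+01 -2.52422415e-03
 -5.77020227e+01 -8.06744963e+01] 0.04964276772981198
```

View pics/p7.png

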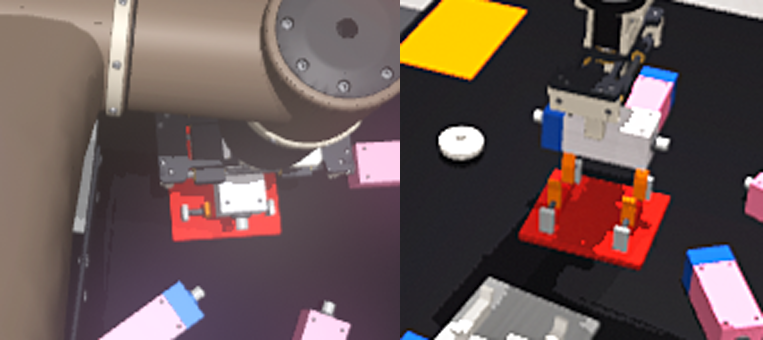

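Both views agree: the valve is level above the clip, and in the top picture its end face at (243,205) sits between the jaw posts. I'll nudge it 1 mm and push down in stages.

Request:
carry_out(
  motion=[0,0,0,0,-0.09,2.0,4.6,0,0,0,0,0,1.8,4.6,0,0,0,0,0,0.5,4.6,0,0,0,0,0,0.3,4.6,0,0,0,0,0,0.3,4.6,0,0,0,0,0,0.3,4.6],
  grip_force=58,
)

```text
time_s: 16.68
tcp_pos: [0.5072, -0.2586, 0.075]
eef_rot: [-180.0, 0.1, -177.9]
contact_force: [0.0, -0.1, -4.2]
gripper_width: 0.0494
```

Request:
carry_out(
  motion=[0,0,0,0,0,0.3,4.6,0,0,0,0,0,0.3,4.6,0,0,0,0,0,0.3,4.6],
)

```text
time_s: 16.93
tcp_pos: [0.5074, -0.2589, 0.0663]
eef_rot: [-180.0, 0.1, -177.9]
contact_force: [-0.6, 1.6, 5.2]
gripper_width: 0.0492
```

Request:
carry_out(
  motion=[0,0,0,0,0.03,0.3,4.6,0,0,0,0,0.03,0.3,4.6,0,0,0,0,0,0.3,4.6],
)

```text
time_s: 17.18
tcp_pos: [0.5071, -0.2583, 0.0566]
eef_rot: [-180.0, 0.1, -177.9]
contact_force: [0.3, -0.4, 0.5]
gripper_width: 0.0493
```

Request:
carry_out(
  motion=[0,0,0,0,0,0.3,4.6,0,0,0,0,0,0.3,4.6,0,0,0,0,0,0.3,4.6],
)

```text
time_s: 17.43
tcp_pos: [0.5063, -0.2582, 0.047]
eef_rot: [-180.0, -0.0, -177.9]
contact_force: [0.7, -0.1, 1.8]
gripper_width: 0.0493
```

Request:
carry_out(
  motion=[0,0,0,0,0,0.3,4.6,0,0,0,0,0,0.3,4.6,0,0,0,0,0,0.15,4.6,0,0,0,0,0,0,4.6],
)

```text
time_s: 17.77
tcp_pos: [0.506, -0.258, 0.039]
eef_rot: [180.0, -0.0, -177.9]
contact_force: [1.1, -0.9, -5.5]
gripper_width: 0.0493
```

Request:
carry_out(
  motion=[0,0,0,0,0,0.1,4.6,0,0,0,0,0,0.1,4.6,0,0,0,0,0,0,4.6],
)

```text
time_s: 18.02
tcp_pos: [0.5062, -0.258, 0.0376]
eef_rot: [180.0, -0.0, -177.9]
contact_force: [0.0, -0.5, -2.4]
gripper_width: 0.049
```

Request:
carry_out(
  motion=[0,0,0,0,0,0.06,4.6,0,0,0,0,0,0.04,4.6,0,0,0,0,0,0,4.6],
)

```text
time_s: 18.27
tcp_pos: [0.5062, -0.2581, 0.0368]
eef_rot: [-180.0, -0.0, -177.9]
contact_force: [-0.8, -0.3, 0.9]
gripper_width: 0.0494
```

```bash
python3 -c "from h import *;mom(5)"
```

```text
t 18.5167 M [-0.2118  0.4398  0.0603] sd [0.034  0.0715 0.0236] M.ty 0.4472 F [-1.02 -0.49  1.49] rot [-1.8000e+02 -1.0000e-02 -1.7791e+02] p [ 0.5062 -0.2581  0.0368] w 0.0494
```

Request:
carry_out(
  motion=[0,0,0,0,0,0.06,4.6,0,0,0,0,0,0.04,4.6,0,0,0,0,0,0,4.6],
)

```text
time_s: 18.77
tcp_pos: [0.5062, -0.2581, 0.0367]
eef_rot: [-180.0, -0.0, -177.9]
contact_force: [-4.9, 1.2, 10.7]
gripper_width: 0.0494
```

```bash
python3 -c "from h import *;mom(4)"
```

```text
t 18.9667 M [0.5832 1.5297 0.0229] sd [0.0394 0.0225 0.0175] M.ty 1.5073 F [-4.34  1.67  9.83] rot [-1.7999e+02  1.0000e-02 -1.7789e+02] p [ 0.5062 -0.2581  0.0367] w 0.0493
```

TCP height has stopped at 0.0367, the same as on the rack, and force is climbing to about 15 N net. The valve is home, so I'll let go and rise.

Request:
carry_out(
  motion=[0,0,0,0,0,-0.06,4.6,0,0,0,0,0,0,5.5,0,0,0,0,0,0,6.5,0,0,0,0,0,0,7.5,0,0,0,0,0,0,7.5,0,0,0,0,0,0,7.5,0,0,0,0,0,0,7.5],
)

```text
time_s: 19.55
tcp_pos: [0.5064, -0.258, 0.0362]
eef_rot: [180.0, -0.0, -177.9]
contact_force: [0.1, 0.1, 0.4]
gripper_width: 0.0746
```

Request:
carry_out(
  motion=[0,0,0,0,0,-1,7.5,0,0,0,0,0,-2,7.5,0,0,0,0,0,-3.5,7.5,0,0,0,0,0,-3.5,7.5,0,0,0,0,0,-3.5,7.5,0,0,0,0,0,-3.5,7.5,0,0,0,0,-4,0,7.5,0,0,0,0,-4,0,7.5,0,0,0,0,-4,0,7.5,0,0,0,0,-4,0,7.5,0,0,0,0,-4,0,7.5,0,0,0,0,-4,0,7.5,0,0,0,0,0,0,7.5,0,0,0,0,0,0,7.5],
)

```text
time_s: 20.72
tcp_pos: [0.514, -0.4999, 0.2055]
eef_rot: [180.0, -0.1, -178.1]
contact_force: [0.2, 0.7, -0.5]
gripper_width: 0.075
```

```bash
python3 - <<'E'
from h import *
a=cam("top")["pixels"][:,:,::-1][150:250,85:350];b=cam("side")["pixels"][:,:,::-1][145:255,210:320]
a=cv2.resize(a,None,fx=3,fy=3,interpolation=cv2.INTER_CUBIC);b=cv2.resize(b,(290,290),interpolation=cv2.INTER_CUBIC)
c=np.zeros((590,795,3),np.uint8);c[:300]=a;c[300:,:290]=b;cv2.imwrite("pics/p8.png",c)
s=r.get_state();print(s["tcp_pos"],s["contact_force"],s["gripper_width"],s["time_s"])
E
```

```text
[ 0.51475854 -0.49780314  0.20648922] [ 0.13098823 -0.48483457 -0.19757487] 0.07481224527273989 20.8167
```

View pics/p8.png

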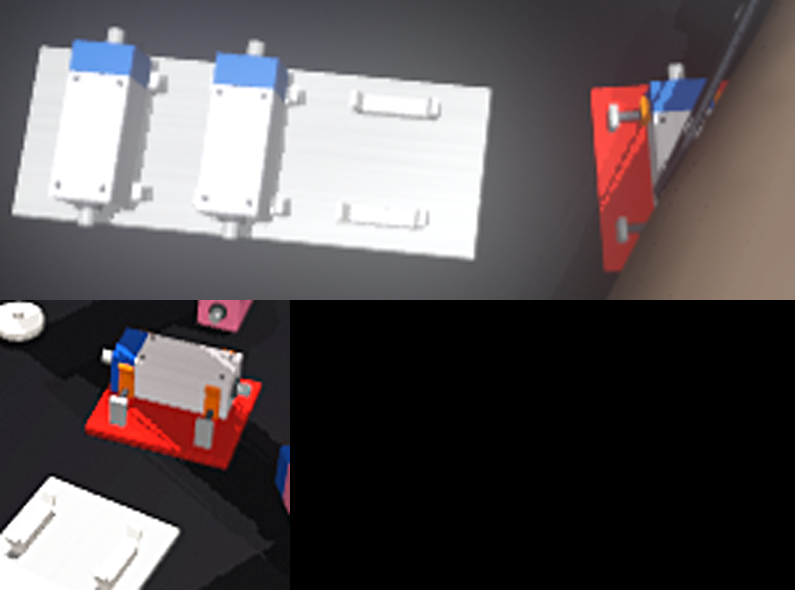

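The valve sits level in the clip in the side inset at (180,375). The other two valves haven't moved, at (105,125) and (240,135) in the top view. I'll check it against its +x top edge.

```bash
python3 - <<'E'
from h import *
T=cam("top");S=cam("side")
ft=lambda p:((p[0]+.5)/3-.5+85,(p[1]+.5)/3-.5+150)
fs=lambda p:((p[0]+.5)/2.636-.5+210,(p[1]-300+.5)/2.636-.5+145)
for p,q in (((651,82),(113,347)),((705,79),(128,329))):
    print(plane(T,ft(p),.08).round(4),[np.round(x,4) for x in tri(T,ft(p),S,fs(q))])
a=np.radians(2.1);print("expected edge mid",.5065+.065*np.cos(a),-.2577+.065*np.sin(a),.08)
s=r.get_state();print(s["qd"].round(2),s["contact_force"].round(2));r.close_job()
E
```

```text
[ 0.572 -0.23   0.08 ] [array([ 0.5693, -0.2286,  0.0922]), np.float64(0.0001)]
[ 0.5734 -0.2745  0.08  ] [array([ 0.5711, -0.274 ,  0.0843]), np.float64(0.0026)]
expected edge mid 0.5714563455956126 -0.25531815893407384 0.08
[ 0.53 -0.42 -0.1   0.05  0.09  0.07] [-0.24  0.35  0.15]
the job is handed in; nothing more can be done
```

The loose ball is in the valve at the clip end of the rack. That valve is now released in the red clip, and I've handed the job in. The judge gives no verdict, so success isn't confirmed.

- **Finding it:** It was the first valve I lifted. I rocked it about 20° each way, blue end down then up, more than twice. My first readings, taken before the arm had settled, were unclear (0.07 N m difference). Once settled, the difference was 0.098 N m (±0.009), close to the 0.11 expected for a loose ball and far above the 0.03 limit for a sound one. I did not lift the other two valves.
- **Fitting it:** I pushed it down level in small steps. It stopped with the tool 36.7 mm above the bench, the same height as when it lay in its rack cradle, with about 15 N of net push. Then I let go and moved the arm well clear.
- **Last checks:** In the pictures the valve sits level between the jaws, and the other two valves have not moved. The valve's top edge at its blue end is within about 3 mm of where it should be, judged at the expected height from the top camera.
- **Check that disagreed:** Hand-picked corners across two views put the valve's top edge at 84 and 92 mm instead of 80 mm. The arm partly hid the valve and the corners were picked from a coarse crop, so I trusted the tool height and the push force instead. I did not resolve the difference.

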